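# Raise the sun picture on its rolling bar

### The arm

A 7-joint arm with a two-finger parallel gripper is mounted at the origin on the work surface. World frame = base frame: x ahead of the robot, y to its left, z up, the work surface at z = 0. Lengths are in m, angles in rad, forces in N, time in s.
With the tool pointing down it reaches from about 0.35 to 0.9 m from the base axis. Payload 7.2 kg.
Tool frame: the origin (TCP) lies midway between the tips of the shut fingers; the grasp point (between the pads) lies 19 mm behind it (env.hold_point_z is the distance from the TCP to the grasp point, in m); z points along the fingers, y is the line along which they close (so a half turn about z gives the same grasp; the last joint's range is limited). The gripper opens to 88 mm and grips with 3 to 60 N. Pads are 20 mm wide; open, the fingers measure 115 mm over their backs; the gripper's body (75 mm by 178 mm) begins 61 mm behind the grasp point.
Start: joints at [-1.276, 0.411, -0.013, 1.596, 0.006, 1.134, -0.082], TCP at [0.222, 0.584, 0.2] pointing down, gripper open.
Joint ranges: [-2.95, 2.95], [-0.29, 1.99], [-1.47, 1.44], [0.14, 2.54], [-1.03, 4.17], [0.13, 1.85], [-2.86, 2.86]. Speed limits (rad/s): [2.39, 2.39, 3.01, 3.01, 3.14, 3.14, 3.14].

### API

Orientations are given as a unit quaternion [x, y, z, w].
In Python, from station import env gives the robot as it stands. The module is installed in compiled form; this text tells all that it offers.
- The arm moves only by the shell command python3 -m inch 'ROWS' [OPENING]. ROWS is JSON, a list that holds one entry, the list of rows, each a list of 4 numbers: the shift along the tool's x, y, z in cm, then the turn about the tool's z in rad. A call has 1 to 10 rows; each row shifts and turns the commanded pose from where the row before left it, along the tool's axes as they then stand; what a row does not reach is not made up. A row lasts 1/12 s, in which the tool goes at most 41.7 mm and 7.16 degrees, less where a joint would pass 70% of its speed; a pose out of reach is approached as far as the arm can. A call is refused whole if a number of a shift passes 4.17 or a number of a turn 0.125, either way. A call with a gripper value outside its range is refused whole. OPENING is the finger opening in cm, from 0 to 8.78, set as the call begins (- or left out, the last holds). The fingers move at their own pace and stop on an object; the grip force is fixed at half the most. Time passes only in rows, so rows that do not move let the fingers close. It gives the time, the measured TCP pose, the force, the opening and the grip force at its end, in the units of the state.
- env.observe(): the state, without advancing time (a new reading comes with each control period).
- env.snapshot(name): name is "scene" or "side" or "wrist"; returns (picture, depth): 480x640x3 uint8, blue, green, red; 480x640 float32, m along the optical axis (not along the pixel's ray), 0 where there is no reading.
- env.camera_params(name): a dict with "vfov" (degrees; the focal length in pixels is half the picture's height over the tangent of half this angle, whatever the lens; pixels are square), "cx", "cy" (the principal point, pixels), "distortion" ([k1, k2, p1, p2, k3] as OpenCV has them; the pictures are not rectified), "T" (4x4, takes a point from camera to world coordinates). Camera axes: x right, y down, z forward; pixel columns grow to the right and rows downward; lengths in m; the calibration is good to about 2 mm. A picture is of the moment at which its call begins: read the wrist's pose just before it. camera_params takes no time and is no camera call; for the wrist camera it gives the pose at the moment of the call.
- env.hand_in(): hands the job in; it is judged then, once.
The state is a dict: "time": time; "qpos": joint angles; "dq": joint speeds; "effort": joint torques, N m; "tool_pos": TCP position; "orientation": TCP orientation; "ft_force": force on the tool from outside, world axes, zero at the start; "ft_torque": the same for the moment, N m; "finger_gap": opening from 0.0 (shut) to 1.0 (fully open); "finger_force": force on a finger pad.
Only numpy, scipy, OpenCV 4.12 (cv2) and the standard library are available. Lean on these libraries where they do the work, as an engineer would, in place of code of your own. Each camera call takes 0.05 s, during which the arm holds its last target. There are 200 camera calls.

### The job

Two small pictures lean back on round wooden bars that lie in V-groove stands. Roll the bar of the yellow sun picture in its groove, without lifting it out, until the flat planed along the bar settles on the groove wall and the picture stands upright by itself, then let go. Leave the blue boat picture lowered as it is.

Things in the scene. Friction and masses are not known exactly. Their poses are not given: they have to be found in the camera images.
- sun_bar: Brown wooden bar, 50 mm diameter, 150 mm long, 0.25 kg, loose in its stand, with the YELLOW sun picture. Origin mid-length on its centre line, y along it, z up the picture board. At first z leans 50 degrees towards the stand's +x; roll it towards -x until z is vertical. A 29 mm wide flat along the bar, 20.6 mm from the centre line, faces midway between -x and -z. Waxed: turns easily, stays put.
- sun_edge (a point): Middle of the free edge of the yellow picture board, 85 mm from the bar's centre line; axes as the bar's. The board is 6 mm thick in x and 90 mm wide in y, centred on this point, yellow all over, the picture on its -x face. At first the point is about 65 mm beyond the centre line towards the stand's +x and 102 mm above the table; upright, 129 mm. Pushing it over there takes 1 to 2 N.
- sun_stand: Pale wooden V-block under the yellow picture, fixed: 100 (x) by 110 (y) by 44 mm high, origin under its centre, z up. Groove along y, walls at 45 degrees, bottom 12 mm above the table, rims at x = -32 and 32 mm. The bar's centre line is at x 0, z 47 mm while it lies on its round sides, at x -3, z 44 mm with the picture upright and the flat on the -x wall.
- sea_bar: The bar with the BLUE picture (white boat on the sea): same shape, axes and starting lean, in a stand of its own like the other one. To be left as it is.
Things that resemble listed ones, but are neither listed nor needed, are in the scene too. Leave any green look-alike of the sun_stand alone. Leave any purple look-alike of the sun_bar alone.

How it is judged:
At the end, for the whole second after the job is handed in: Yellow picture upright within 11 degrees and at rest, its bar lying in its own groove with the flat on the -x wall (centre line under 50 mm high, x -12 to +6 mm, y within 40 mm in the stand's frame); blue picture still leaning over 40 degrees, its bar moved under 20 mm; nothing held (angle between sun_bar's own z axis and vertical below 0.2 rad and x of sun_bar in the frame of sun_stand between -0.012 and 0.006 m and y of sun_bar in the frame of sun_stand between -0.04 and 0.04 m and z of sun_bar in the frame of sun_stand below 0.05 m and linear speed of sun_bar below 0.02 m/s and angle between sea_bar's own z axis and vertical above 0.7 rad and distance of sea_bar from where it was at the start of the episode below 0.02 m); the robot touches nothing.
It fails at once if the yellow picture's bar is lifted out of its groove (centre line more than 67 mm above the table) (z of sun_bar in the frame of sun_stand above 0.067 m).
It fails at once if the blue picture is raised or its bar shifted (lean under 40 degrees or moved more than 20 mm) (angle between sea_bar's own z axis and vertical below 0.7 rad or distance of sea_bar from where it was at the start of the episode above 0.02 m).
It also fails if it takes over 40 s, if anything falls off the work surface, if the arm or the gripper's body presses on something with over 40 N, if the wrist force passes 120 N, or if a joint passes its speed limit or range.

## Working session

There is one attempt and no reset: what is moved stays moved. The work goes in short steps, Python scripts to look and compute and a shell command to move; the robot and the scene stay as the last step left them, time stands still between calls to the robot, and variables do not carry over. Pictures are saved under pics/ and viewed, at most 10 in all, crops included, and the job is handed in when it is done.

```bash
mkdir -p pics; cat > h.py <<'E'
import numpy as np, cv2
from station import env
def snap(n,f):
    P=env.camera_params(n); im,d=env.snapshot(n); cv2.imwrite(f'pics/{f}.png',im); np.savez(f'{f}.npz',d=d,im=im,**{k:np.array(v) for k,v in P.items()}); return im,d
def pts(f,uv):
    z=np.load(f+'.npz'); fl=240/np.tan(np.radians(float(z['vfov']))/2)
    K=np.array([[fl,0,z['cx']],[0,fl,z['cy']],[0,0,1.]])
    uv=np.array(uv,float).reshape(-1,2); n=cv2.undistortPoints(uv[:,None],K,z['distortion'])[:,0]
    d=z['d'][uv[:,1].astype(int),uv[:,0].astype(int)]
    c=np.c_[n*d[:,None],d]; p=c@z['T'][:3,:3].T+z['T'][:3,3]; p[d==0]=np.nan; return p
E
python3 - <<'E'
from h import *
for n in('scene','side'): snap(n,n+'0'); print(np.round(env.camera_params(n)['T'],2).tolist())
s=env.observe();print(s['time'],s['tool_pos'],s['orientation'],s['finger_gap'])
E
```

```text
[[-0.01, 0.77, -0.64, 0.94], [1.0, 0.01, -0.01, 0.04], [-0.0, -0.64, -0.77, 0.69], [0.0, 0.0, 0.0, 1.0]]
[[-1.0, -0.05, 0.05, 0.45], [-0.07, 0.69, -0.72, 0.6], [0.0, -0.72, -0.69, 0.62], [0.0, 0.0, 0.0, 1.0]]
0.1 [0.22169455 0.58386045 0.1997006 ] [ 1.80379050e-01  9.83596918e-01 -7.05848181e-04 -5.46155770e-05] 0.9991785598712573
```

View pics/scene0.png

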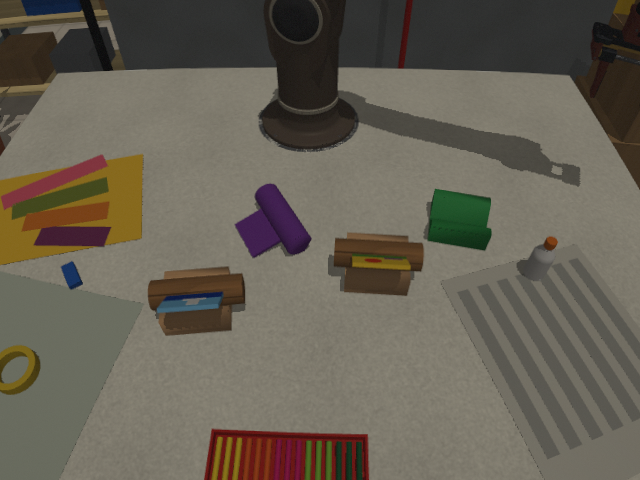

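View pics/side0.png

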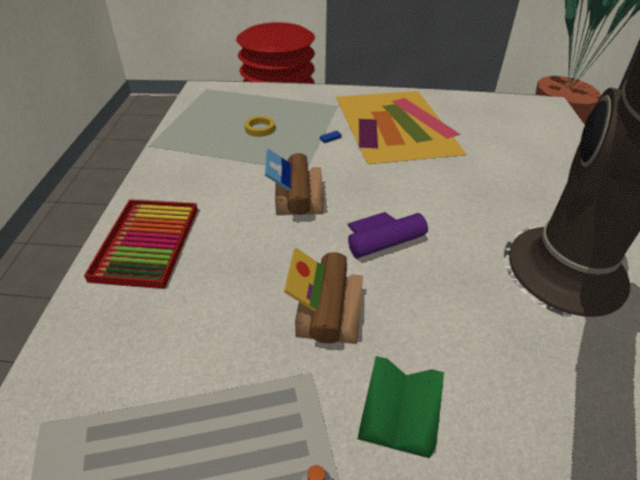

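Scene image: the yellow sun picture is at (380,262). It could be confused with the blue picture on a like stand at (192,300), the purple bar at (280,220) or the green V-block at (460,218). I choose the yellow one; it leans away from the robot, so the stand's +x is roughly world +x. Next I measure it and check it in a close crop.

```bash
python3 - <<'E'
from h import *
im=cv2.imread('pics/side0.png'); c=cv2.resize(im[235:355,270:390],None,fx=5,fy=5,interpolation=cv2.INTER_CUBIC); cv2.imwrite('pics/crop0.png',c)
for f,(x0,y0,x1,y1) in dict(side0=(275,240,385,355),scene0=(320,225,435,305)).items():
    z=np.load(f+'.npz'); im=z['im']; vv,uu=np.mgrid[y0:y1,x0:x1]; uv=np.c_[uu.ravel(),vv.ravel()]
    p=pts(f,uv); hsv=cv2.cvtColor(im,cv2.COLOR_BGR2HSV)[uv[:,1],uv[:,0]]
    m=(hsv[:,0]>22)&(hsv[:,0]<35)&(hsv[:,1]>150)&np.isfinite(p[:,2]); q=p[m]; 
    print(f,'yellow',m.sum(),np.percentile(q,[2,50,98],axis=0).round(3).tolist())
    top=q[q[:,2]>np.percentile(q[:,2],80)]; print('top',top.mean(0).round(3), np.linalg.svd(q-q.mean(0))[2][2].round(2) if len(q)<5000 else '')
    h=p[np.isfinite(p[:,2])&~m&(p[:,2]>.062)]; # bar crest
    h=h[h[:,2]<.078]; k=np.linalg.svd(h[:,:2]-h[:,:2].mean(0))[2][0]; print('bar',h.mean(0).round(3),np.percentile(h,[2,98],axis=0).round(3).tolist(),'axis',k.round(3))
    r,_,_ = cv2.minAreaRect(h[:,:2].astype(np.float32)*1000); print(r)
E
```

```text
side0 yellow 88 [[0.467, 0.092, 0.066], [0.478, 0.139, 0.077], [0.514, 0.177, 0.105]]
top [0.504 0.145 0.097] [ 0.64 -0.06 -0.77]
bar [0.453 0.141 0.07 ] [[0.43, 0.063, 0.063], [0.479, 0.208, 0.076]] axis [0.06  0.998]
(458.7056884765625, 133.0311279296875)
scene0 yellow 421 [[0.478, 0.087, 0.079], [0.512, 0.133, 0.102], [0.518, 0.173, 0.107]]
top [0.513 0.132 0.106] [ 0.59 -0.03 -0.81]
bar [0.456 0.134 0.071] [[0.435, 0.062, 0.064], [0.475, 0.205, 0.076]] axis [0.056 0.998]
(454.97271728515625, 133.98660278320312)
```

View pics/crop0.png

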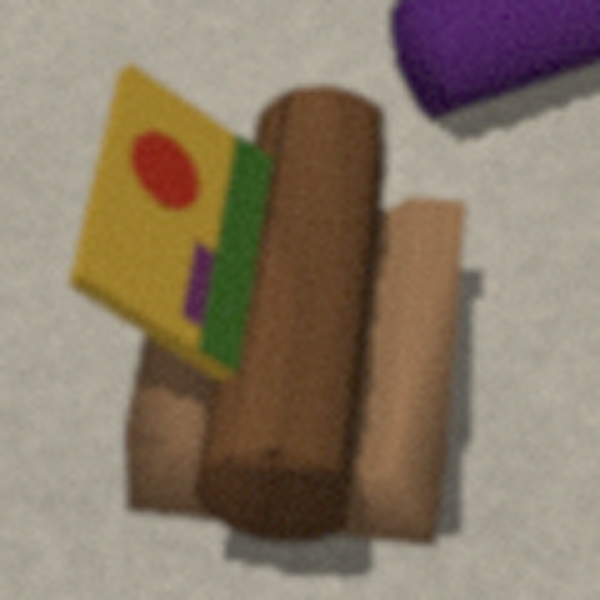

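The crop confirms it: yellow board with a red sun, free edge from (130,65) to (75,285), brown bar in a pale stand. The bar's centre is near (0.455, 0.134) with its axis at (0.056, 0.998), and the free edge is near (0.52, 0.130). I'll shut the fingers, align tool x with the stand's -x, go beyond the edge and pull it over.

```bash
python3 -m inch '[[[0,0,0,-0.1],[0,0,0,-0.1],[0,0,0,-0.107],[-1.9,-2.2,0,0],[-1.9,-2.2,0,0],[-1.9,-2.2,0,0],[-1.9,-2.2,0,0],[-1.9,-2.2,0,0],[-1.9,-2.2,0,0],[-1.9,-2.2,0,0]]]' 0
python3 -m inch '[[[-1.9,-2.2,0,0],[-1.9,-2.2,0,0],[-1.9,-2.2,0,0],[-1.9,-2.2,0,0],[-1.9,-2.2,0,0],[-1.9,-2.2,0,0],[-1.9,-2.2,0,0],[-1.9,-2.2,0,0],[-1.9,-2.2,0,0],[-1.9,-2.2,0,0]]]'
```

```text
time: 0.93
tool_pos: [0.3466, 0.4217, 0.2001]
orientation: [0.028, 1.0, -0.0, -0.0]
ft_force: [1.0, -0.5, -0.2]
finger_gap: 0.278
finger_force: 0.0
time: 1.77
tool_pos: [0.5239, 0.1915, 0.2002]
orientation: [0.028, 1.0, -0.0, -0.0]
ft_force: [0.0, -0.2, -0.4]
finger_gap: 0.005
finger_force: 0.0
```

```bash
python3 -m inch '[[[-1.8,-2,0,0],[-1.8,-2,0,0],[-1.8,-2,0,0],[0,0,0,0],[0,0,2.3,0],[0,0,2.3,0],[0,0,2.3,0],[0,0,2.3,0],[0,0,2.3,0],[0,0,0,0]]]'
python3 - <<'E'
from h import *
snap('side','side1')
E
```

```text
time: 2.6
tool_pos: [0.5707, 0.1296, 0.081]
orientation: [0.028, 1.0, -0.001, -0.004]
ft_force: [-1.1, 0.4, -0.2]
finger_gap: 0.008
finger_force: 0.0
```

View pics/side1.png

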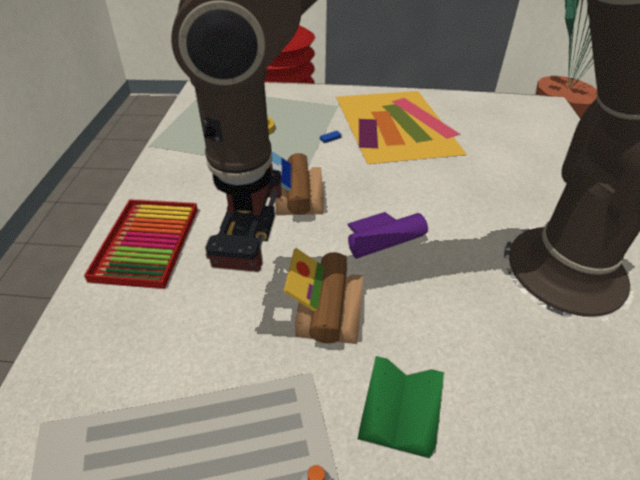

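The gripper shows at (240,245), left of the board's edge at (295,280), but the fingers are not clear to me. I'll project the TCP into a crop.

```bash
python3 - <<'E'
from h import *
z=np.load('side1.npz'); im=z['im'].copy(); fl=240/np.tan(np.radians(float(z['vfov']))/2)
K=np.array([[fl,0,z['cx']],[0,fl,z['cy']],[0,0,1.]]); W=np.linalg.inv(z['T'])
P=np.array([[.5707,.1296,.081],[.5707,.1296,.161],[.52,.13,.102]])
uv=cv2.projectPoints(P,cv2.Rodrigues(W[:3,:3])[0],W[:3,3],K,z['distortion'])[0][:,0]; print(uv)
print(pts('side1',[[237,262],[237,245],[220,265],[255,265]]).round(3))
c=cv2.resize(im[170:350,170:370],None,fx=3,fy=3,interpolation=cv2.INTER_CUBIC)
for u in uv: cv2.circle(c,tuple(int(v) for v in (u-[170,170])*3),5,(255,0,255),1)
cv2.imwrite('pics/crop1.png',c)
E
```

```text
[[254.94750209 275.82713666]
 [250.1959975  239.63595062]
 [286.08469999 268.9336597 ]]
[[0.57  0.21  0.198]
 [0.568 0.207 0.226]
 [0.594 0.208 0.189]
 [0.547 0.211 0.196]]
```

View pics/crop1.png

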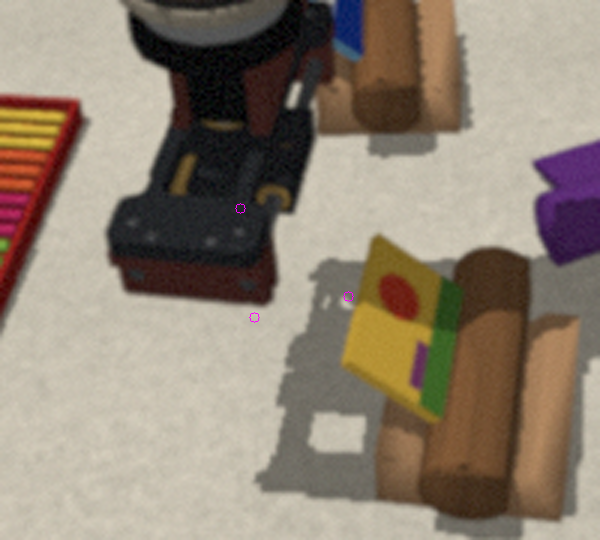

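The linkage hides the fingertips from the side; the board edge is about 7 mm nearer the robot than I took it. I'll check the fingertips from the front.

```bash
python3 - <<'E'
from h import *
snap('scene','scene1')
z=np.load('scene1.npz'); im=z['im'].copy(); fl=240/np.tan(np.radians(float(z['vfov']))/2)
K=np.array([[fl,0,z['cx']],[0,fl,z['cy']],[0,0,1.]]); W=np.linalg.inv(z['T'])
s=env.observe(); print(s['time'],s['tool_pos'].round(4)if hasattr(s['tool_pos'],'round') else s['tool_pos'])
P=np.array([s['tool_pos'],[.5707,.1296,.161],[.513,.13,.102]],float)
uv=cv2.projectPoints(P,cv2.Rodrigues(W[:3,:3])[0],W[:3,3],K,z['distortion'])[0][:,0]; print(uv)
c=cv2.resize(im[150:330,280:480],None,fx=3,fy=3,interpolation=cv2.INTER_CUBIC)
for u in uv: cv2.circle(c,tuple(int(v) for v in (u-[280,150])*3),5,(255,0,255),1)
cv2.imwrite('pics/crop2.png',c)
E
```

```text
2.7 [0.5734 0.13   0.0851]
[[382.03070209 304.32365874]
 [387.35898615 273.68696117]
 [380.43325711 265.28759529]]
```

View pics/crop2.png

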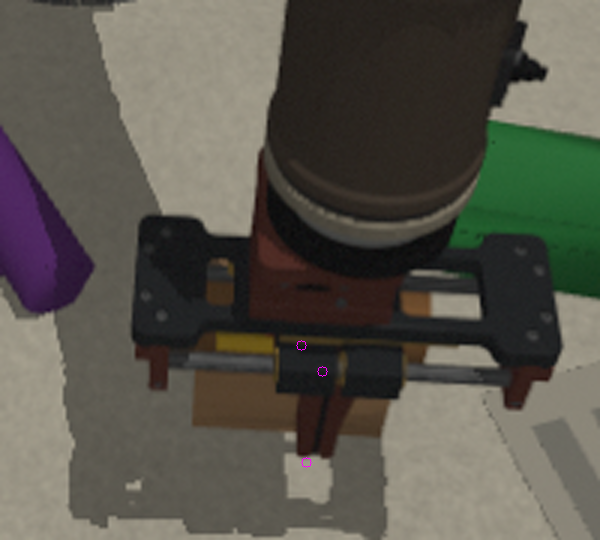

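The shut fingertips are at crop (315,455), where the TCP projects, clear in front of the board. Now I pull towards the robot.

```bash
python3 -m inch '[[[0.7,0,0,0],[0.7,0,0,0],[0.7,0,0,0],[0.7,0,0,0],[0.7,0,0,0],[0.5,0,0,0],[0.5,0,0,0],[0.5,0,0,0],[0.5,0,0,0],[0.5,0,0,0]]]'
python3 -m inch '[[[0.5,0,0,0],[0.5,0,0,0],[0.5,0,0,0],[0.5,0,0,0],[0.4,0,0,0],[0.3,0,0,0],[0.3,0,0,0],[0.3,0,0,0],[0,0,0,0]]]'
```

```text
time: 3.53
tool_pos: [0.5137, 0.1333, 0.0854]
orientation: [0.028, 1.0, -0.0, 0.0]
ft_force: [0.8, -1.4, -0.2]
finger_gap: 0.001
finger_force: 0.0
time: 4.28
tool_pos: [0.4806, 0.1352, 0.0854]
orientation: [0.028, 1.0, 0.0, -0.0]
ft_force: [-0.4, 0.7, -0.4]
finger_gap: 0.006
finger_force: 0.0
```

```bash
python3 -m inch '[[[0.3,0,0,0],[0.3,0,0,0],[0.3,0,0,0],[0.3,0,0,0],[0.1,0,0,0],[0,0,0,0],[0,0,0,0]]]'
python3 - <<'E'
from h import *
im,d=snap('side','side2'); cv2.imwrite('pics/crop3.png',cv2.resize(im[170:350,230:430],None,fx=3,fy=3,interpolation=cv2.INTER_CUBIC))
E
```

```text
time: 4.87
tool_pos: [0.4683, 0.1359, 0.0855]
orientation: [0.028, 1.0, 0.0, 0.0]
ft_force: [-0.1, 1.0, 0.6]
finger_gap: 0.004
finger_force: 0.0
```

View pics/crop3.png

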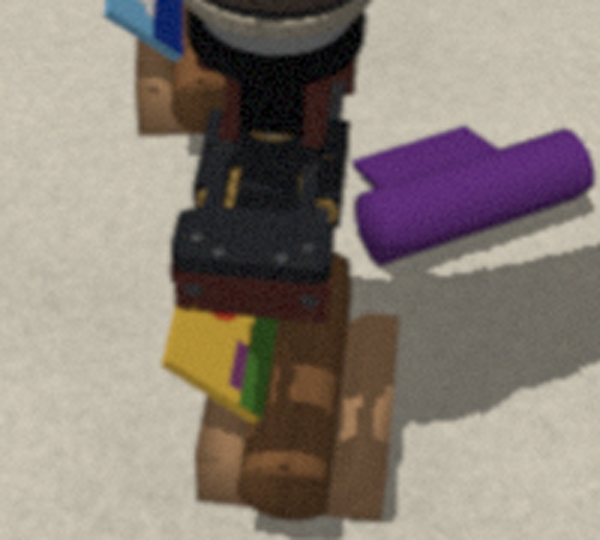

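The board still leans: the crop shows its face at (230,360) unchanged, so the fingers seem to have passed over it. I'll measure the real height of the fingertips.

```bash
python3 - <<'E'
from h import *
print(pts('scene1',[[383,300],[384,296],[388,299],[384,290],[388,285]]).round(3))
im,d=snap('wrist','wrist2'); s,_=snap('scene','scene2')
a=cv2.resize(s[150:330,280:480],None,fx=2,fy=2); b=cv2.resize(im,(480,360)); cv2.imwrite('pics/pair.png',np.hstack([a,b])[:, :800])
for f,(x0,y0,x1,y1) in dict(side2=(275,240,385,355)).items():
    z=np.load(f+'.npz'); vv,uu=np.mgrid[y0:y1,x0:x1]; uv=np.c_[uu.ravel(),vv.ravel()]
    p=pts(f,uv); hsv=cv2.cvtColor(z['im'],cv2.COLOR_BGR2HSV)[uv[:,1],uv[:,0]]
    m=(hsv[:,0]>22)&(hsv[:,0]<35)&(hsv[:,1]>150)&np.isfinite(p[:,2]); print(m.sum(),np.percentile(p[m],[2,50,98],axis=0).round(3).tolist())
    h=p[np.isfinite(p[:,2])&(p[:,2]>.068)&(p[:,2]<.078)&(p[:,1]<.21)]; print(h.mean(0).round(3))
E
```

```text
[[0.583 0.128 0.112]
 [0.583 0.128 0.124]
 [0.584 0.135 0.117]
 [0.582 0.127 0.137]
 [0.58  0.131 0.147]]
42 [[0.47, 0.12, 0.067], [0.478, 0.17, 0.076], [0.51, 0.177, 0.104]]
[0.456 0.157 0.071]
```

View pics/pair.png

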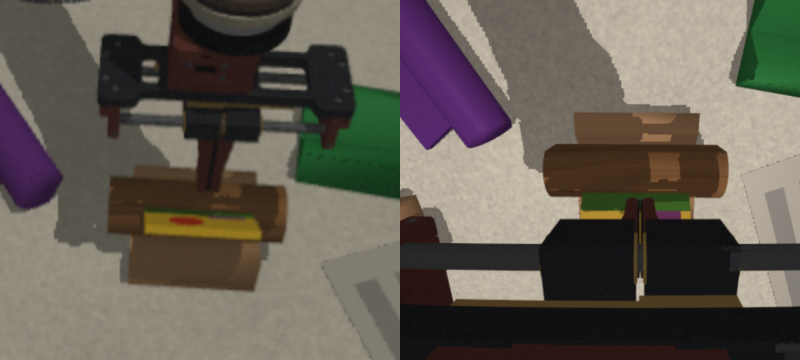

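In the pair, the fingers hang over the bar with the board still lowered behind them, and the depth puts the tips at about z 0.108, 22 mm above the reported TCP. I'll raise, go back, and come down 25 mm lower than before.

```bash
python3 -m inch '[[[0,0,-1.5,0],[0,0,-1.5,0],[-2.2,0,0,0],[-2.2,0,0,0],[-2.2,0,0,0],[-2.2,0,0,0],[-2.2,0,0,0],[0,0.3,0,0],[0,0,0,0],[0,0,2.7,0]]]'
python3 -m inch '[[[0,0,2.7,0],[0,0,0.2,0],[0,0,0,0],[0,0,0,0]]]'
python3 - <<'E'
from h import *
snap('scene','scene3')
p=pts('scene3',[(u,v) for v in range(300,325,2) for u in (380,384,388)]); print(p.round(3).tolist())
E
```

```text
time: 5.85
tool_pos: [0.5808, 0.1337, 0.0921]
orientation: [0.028, 1.0, 0.001, 0.003]
ft_force: [-0.2, 0.5, -0.1]
finger_gap: 0.004
finger_force: 0.0
time: 6.18
tool_pos: [0.5781, 0.1329, 0.0604]
orientation: [0.028, 1.0, 0.0, 0.0]
ft_force: [0.1, 0.9, 0.2]
finger_gap: 0.007
finger_force: 0.0
[[0.574, 0.125, 0.099], [0.588, 0.128, 0.121], [0.586, 0.134, 0.117], [0.578, 0.125, 0.098], [0.588, 0.129, 0.116], [0.587, 0.135, 0.114], [0.58, 0.125, 0.098], [0.589, 0.129, 0.111], [0.587, 0.135, 0.109], [0.583, 0.125, 0.096], [0.588, 0.13, 0.104], [0.588, 0.136, 0.104], [0.587, 0.125, 0.097], [0.588, 0.13, 0.099], [0.588, 0.136, 0.1], [0.588, 0.125, 0.093], [0.589, 0.131, 0.095], [0.588, 0.137, 0.093], [0.589, 0.126, 0.088], [0.589, 0.131, 0.09], [0.59, 0.137, 0.09], [0.541, 0.138, 0.001], [0.542, 0.144, 0.003], [0.541, 0.151, 0.002], [0.545, 0.137, 0.001], [0.545, 0.144, 0.001], [0.545, 0.151, 0.001], [0.548, 0.137, -0.0], [0.549, 0.144, 0.002], [0.548, 0.151, -0.001], [0.551, 0.137, -0.001], [0.552, 0.144, 0.0], [0.552, 0.15, 0.001], [0.556, 0.137, 0.001], [0.556, 0.143, 0.001], [0.557, 0.15, 0.002], [0.561, 0.136, 0.002], [0.56, 0.143, 0.001], [0.56, 0.15, 0.002]]
```

Tips at about z 0.087, below the edge; 4 mm lower for margin, then pull.

```bash
python3 -m inch '[[[0,0,0.4,0],[0.8,0,0,0],[0.8,0,0,0],[0.8,0,0,0],[0.8,0,0,0],[0.7,0,0,0],[0.6,0,0,0],[0.6,0,0,0],[0.5,0,0,0],[0.5,0,0,0]]]'
python3 -m inch '[[[0.5,0,0,0],[0.5,0,0,0],[0.5,0,0,0],[0.5,0,0,0],[0.5,0,0,0],[0.4,0,0,0],[0.4,0,0,0],[0.4,0,0,0],[0,0,0,0]]]'
python3 - <<'E'
from h import *
im,d=snap('side','side4'); cv2.imwrite('pics/crop4.png',cv2.resize(im[170:350,230:430],None,fx=3,fy=3,interpolation=cv2.INTER_CUBIC))
E
```

```text
time: 7.07
tool_pos: [0.5206, 0.1363, 0.0572]
orientation: [0.028, 1.0, 0.001, 0.004]
ft_force: [1.8, -0.5, 0.9]
finger_gap: 0.001
finger_force: 0.5
time: 7.82
tool_pos: [0.4794, 0.1382, 0.0553]
orientation: [0.028, 1.0, -0.0, -0.0]
ft_force: [0.7, -0.4, -0.4]
finger_gap: 0.003
finger_force: 0.0
```

View pics/crop4.png

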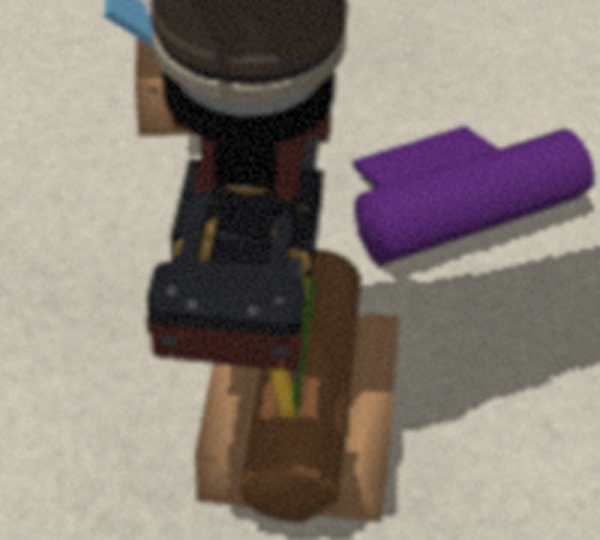

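The board now shows edge-on at (287,390), still leaning a little. I continue to the upright position.

```bash
python3 -m inch '[[[0.3,0,0,0],[0.3,0,0,0],[0.3,0,0,0],[0.2,0,0,0],[0.2,0,0,0],[0,0,0,0],[0,0,0,0],[0,0,0,0]]]'
python3 -m inch '[[[-0.3,0,0,0],[-0.3,0,0,0],[-0.6,0,0,0],[-1,0,0,0],[-2,0,0,0],[-2.5,0,0,0],[-2.5,0,0,0],[0,0,0,0],[0,0,0,0]]]'
python3 - <<'E'
from h import *
im,d=snap('side','side5'); cv2.imwrite('pics/crop5.png',cv2.resize(im[170:350,230:430],None,fx=3,fy=3,interpolation=cv2.INTER_CUBIC))
z=np.load('side5.npz'); vv,uu=np.mgrid[230:330,290:370]; uv=np.c_[uu.ravel(),vv.ravel()]
p=pts('side5',uv); ok=np.isfinite(p[:,2]); q=p[ok&(p[:,2]>.075)&(p[:,2]<.14)&(p[:,1]<.19)]
for a in np.arange(.075,.135,.01):
    s=q[(q[:,2]>=a)&(q[:,2]<a+.01)]; print(round(a,3),len(s),s.mean(0).round(4) if len(s) else '')
E
```

```text
time: 8.53
tool_pos: [0.4675, 0.1389, 0.0555]
orientation: [0.028, 1.0, 0.0, 0.0]
ft_force: [-0.4, 0.5, 0.0]
finger_gap: 0.003
finger_force: 0.0
time: 9.28
tool_pos: [0.5607, 0.1332, 0.055]
orientation: [0.029, 1.0, -0.0, 0.0]
ft_force: [-0.7, 0.2, -0.3]
finger_gap: 0.004
finger_force: 0.0
0.075 50 [0.4443 0.151  0.0814]
0.085 35 [0.4456 0.1624 0.0905]
0.095 29 [0.4467 0.1678 0.1   ]
0.105 37 [0.4459 0.1592 0.1099]
0.115 42 [0.4456 0.1567 0.1199]
0.125 216 [0.446  0.1377 0.1292]
0.135 0
```

View pics/crop5.png

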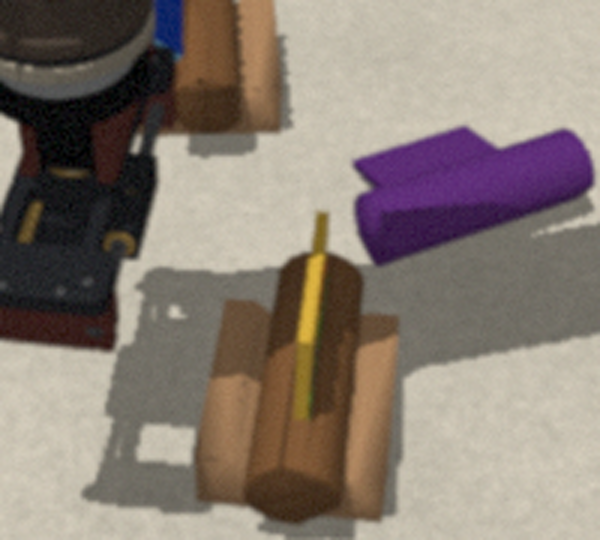

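The picture stands by itself at (310,330): its x hardly changes with height (about 2° lean) and its top is at z 0.129, with the arm clear at left. I hand in.

```bash
python3 -c "
from station import env
print(env.hand_in())"
```

```text
the job is handed in; nothing more can be done
None
```

I handed the job in at about 9 s: the sun picture stood upright by itself (about 2° lean, top at z 0.129 m) with the arm clear, after a first pull that passed over the board without moving it. The blue picture was not touched; the hand-in returned no verdict.

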